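Snap open the walnut record-sleeve stand

TASK

Set up the dark walnut folding stand so that it can show the sleeve of the record being played: lift its back by the aluminium bar until it snaps fully open and stays up by itself, then let go. Leave the pale pine stand folded, and do not knock over the corked amber bottle.

Things in the scene. Friction and masses are not known exactly. Their poses are not given: they have to be found in the camera images.
- walnut_bar (a point): Middle of the dark walnut stand's grip bar: aluminium, round, 12 mm thick, 94 mm free between the back's side arms, parallel to the hinge. Axes turn with the back: y along the bar; +x to the hinge, 150 mm away. Folded: bar level, nearest the robot, 38 mm above the table like the hinge, 30 mm above the base board; behind it a clear 69 mm window in the back, so fingers can straddle it from above.
- walnut_back (a joint): Walnut back's hinge angle, rad: 0 folded flat, 1.83 fully open at its stop, leaning a little away from the robot, bar 183 mm high. The bar rises and swings away from the robot. A spring holds it shut (3.5 N at the bar starts it); past about 1 rad it snaps open and stays. The bar can turn between fingers, so the hand may stay pointing down. The base (150 x 142 mm) is fixed to the table.
- pine_back (a joint): The same angle for the pale pine stand, alike in shape and size, to be left folded (0).
- bottle_mid (a point): Middle (70 mm above its foot) of the loose amber bottle with a cork: 56 mm across, 146 mm tall, standing on the table between the stands, towards their far ends; z is its own axis.
There are look-alikes about, which are no part of the job. What is shaped like the part that bears walnut_bar but turquoise is not meant.

How it is judged:
By the outcome, as a careful person would: the job done as asked, in the order asked, and still so for the second after the job is handed in, with the robot touching nothing.
It also fails if it takes over 38 s, if anything falls off the work surface, if the arm or the gripper's body presses on something with over 40 N, if the wrist force passes 120 N, or if a joint passes its speed limit or range.

ROBOT

A 6-joint arm with a two-finger parallel gripper is mounted at the origin on the work surface. World frame = base frame: x ahead of the robot, y to its left, z up, the work surface at z = 0. Lengths are in m, angles in rad, forces in N, time in s.
With the tool pointing down it reaches from about 0.25 to 0.775 m from the base axis. Payload 8.9 kg.
Tool frame: the origin (TCP) lies midway between the tips of the shut fingers; the grasp point (between the pads) lies 19 mm behind it (bot.pinch_z is the distance from the TCP to the grasp point, in m); x points along the fingers, z is the direction in which the jaws open and shut, and the axes are right-handed (so a half turn about x gives the same grasp; the last joint's range is limited). The gripper opens to 85 mm and grips with 20 to 120 N. Pads are 22 mm wide; open, the fingers measure 114 mm over their backs; the gripper's body (76 mm by 85 mm) begins 54 mm behind the grasp point. The pads swing forward as they close: fully open they stand 13 mm farther back than shut.
Start: joints at [1.154, 0.291, -0.153, 1.127, 0, 1.431], TCP at [0.144, 0.505, 0.197] pointing down, gripper open.
Joint ranges: [-2.52, 2.52], [-0.91, 1.74], [-1.3, 1.37], [-1.96, 2.02], [-1.52, 1.47], [-3.14, 3.14]. Speed limits (rad/s): [2.22, 2.22, 2.79, 3.14, 3.14, 3.14].

INTERFACE

Orientations are given as a unit quaternion [x, y, z, w].
In Python, from workcell import bot gives the robot as it stands. Calls block until the motion is done:
- bot.reach(position, orientation): joint-space move of the TCP to a pose.
- bot.line_to(position, frame=None, velocity=0.15): straight line of the TCP; frame=None keeps the orientation; velocity is the mean speed in m/s.
- bot.move_joints(angles): joint-space move.
- bot.open() and bot.clamp(): open the fingers fully, or close them until they stop; the grip force is fixed at half the most.
- bot.wait(seconds).
- bot.inverse_kinematics(position, orientation): joint angles nearest the present ones, or None.
- bot.capture(name): name is "scene" or "top" or "wrist"; returns a dict with "color" (480x640x3 uint8, red, green, blue), "z_map" (480x640 float32, m along the optical axis (not along the pixel's ray), 0 where there is no reading), "K" (3x3 intrinsics, pixels), "dist_coeffs" ([k1, k2, p1, p2, k3] as OpenCV has them; the pictures are not rectified), "R" (3x3) and "t" (3): a world point X has camera coordinates R X + t; the wrist camera has in their place "hand_eye" (4x4, takes a point from camera to tool coordinates, whose origin is the TCP and whose axes are the tool frame's). Camera axes: x right, y down, z forward; pixel columns grow to the right and rows downward; lengths in m; the calibration is good to about 2 mm. A picture is of the moment at which its call begins: read the wrist's pose just before it.
A pose or a line that the arm cannot do raises bot.Unreachable and nothing moves.
- bot.sign_off(): hands the job in, once; it reports no verdict.
Readings, each from a call of its own:
- bot.current_t(): time.
- bot.current_qpos(): joint angles.
- bot.current_joint_velocities(): joint speeds.
- bot.current_tau(): joint torques, N m.
- bot.current_tcp_pos(): TCP position.
- bot.current_tool_rot(): TCP orientation.
- bot.current_force(): force on the tool from outside, world axes, zero at the start.
- bot.current_torque(): the same for the moment, N m.
- bot.current_gripper_width(): finger opening in m.
Only numpy, scipy, OpenCV 4.12 (cv2) and the standard library are available. Lean on these libraries where they do the work, as an engineer would, in place of code of your own. Each camera call takes 0.05 s, during which the arm holds its last target.

## Working session

There is one attempt and no reset: what is moved stays moved. The work goes in short steps, each a Python script; the robot and the scene stay as the last script left them, time stands still between calls to the robot, and variables do not carry over. Pictures are saved under pics/ and viewed, and the job is handed in when it is done.

```bash
mkdir -p pics; ls
python3 - <<'E'
from workcell import bot
import cv2,numpy as np
print(bot.current_t())
for n in ("scene","top"):
    c=bot.capture(n); cv2.imwrite(f"pics/{n}0.png",c["color"][:,:,::-1]); np.savez(f"{n}0.npz",**c)
    print(n,c["K"],c["dist_coeffs"],c["R"],c["t"],-c["R"].T@c["t"])
E
```

```text
pics
0.0
scene [[484.78277542   0.         316.35658002]
 [  0.         484.78277542 240.10124109]
 [  0.           0.           1.        ]] [-0.09455567  0.          0.          0.          0.        ] [[-0.5565293   0.83075754  0.01081897]
 [ 0.67412293  0.45913372 -0.57857972]
 [-0.48562682 -0.31470325 -0.81555408]] [ 0.29758371 -0.30099429  1.13335995] [0.9189112  0.24764878 0.74694758]
top [[472.05106203   0.         305.28853345]
 [  0.         472.05106203 242.53347293]
 [  0.           0.           1.        ]] [-0.07730275  0.          0.          0.          0.        ] [[ 0.01607861 -0.99931222  0.03341517]
 [-0.98465734 -0.02163273 -0.17315295]
 [ 0.17375672 -0.03011843 -0.98432793]] [-0.03766458  0.53217354  0.71233794] [ 0.40084067 -0.0046718   0.79458012]
```

View pics/scene0.png

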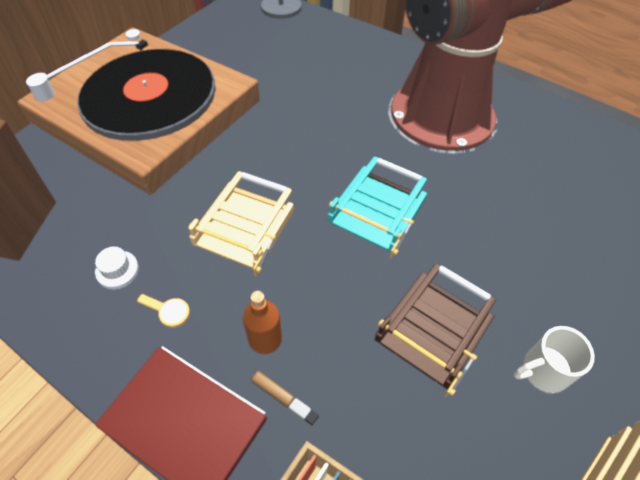

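View pics/top0.png

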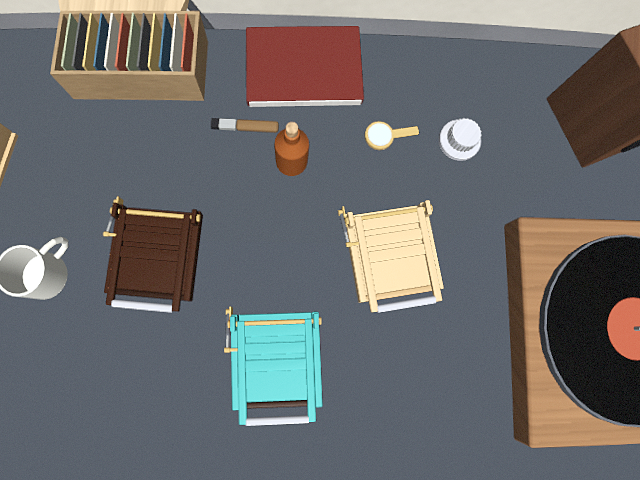

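The top view shows three alike stands: walnut with its bar at (143,305), pine with its bar at (407,303) and turquoise with its bar at (278,421). The bottle is at (291,150). By colour I choose the dark walnut one at (143,305). Next I measure its bar in both views and check it in a crop.

```bash
cat > h.py <<'E'
import numpy as np,cv2
def ray(c,uv,z):
    p=cv2.undistortPoints(np.array(uv,float).reshape(-1,1,2),c["K"],c["dist_coeffs"]).reshape(-1,2)
    d=np.c_[p,np.ones(len(p))]@c["R"]; o=-c["R"].T@c["t"]
    return o+d*((z-o[2])/d[:,2])[:,None]
def zpt(c,uv):
    uv=np.array(uv,float).reshape(-1,2)
    p=cv2.undistortPoints(uv.reshape(-1,1,2),c["K"],c["dist_coeffs"]).reshape(-1,2)
    z=np.array([c["z_map"][int(round(v)),int(round(u))] for u,v in uv])
    return (np.c_[p,np.ones(len(p))]*z[:,None]-c["t"])@c["R"]
def barmask(c,box):
    x0,y0,x1,y1=box; im=c["color"]; m=np.zeros(im.shape[:2],np.uint8)
    h=cv2.cvtColor(im,cv2.COLOR_RGB2HSV)[y0:y1,x0:x1]
    m[y0:y1,x0:x1]=((h[...,2]>135)&(h[...,1]<60))
    n,l,s,ce=cv2.connectedComponentsWithStats(m)
    k=1+s[1:,4].argmax(); return l==k,ce[k]
E
python3 - <<'E'
from h import *
C={n:dict(np.load(f"{n}0.npz")) for n in("scene","top")}
for n,b in (("top",(95,285,185,325)),("scene",(430,255,500,310))):
    c=C[n]; m,ce=barmask(c,b); v,u=np.nonzero(m)
    (cx,cy),(w,h),a=r=cv2.minAreaRect(np.c_[u,v].astype(np.float32))
    bx=cv2.boxPoints(r); 
    s=sorted([( np.linalg.norm(bx[i]-bx[(i+1)%4]),i) for i in range(4)])
    e=[(bx[i]+bx[(i+1)%4])/2 for _,i in s[:2]]
    E=ray(c,np.array(e),0.041); print(n,r,m.sum(),"ends",e,E.round(4),"len",np.linalg.norm(E[0]-E[1]),"mid",E.mean(0).round(4), "ctr",ray(c,[ce],.041).round(4),"depth",zpt(c,[ce]).round(4), "medz",np.median(zpt(c,np.c_[u,v])[:,2]))
c=C["top"]
# bottle outline & stand corners
print("bottle cork",zpt(c,[[292,128]]),"bottle body",zpt(c,[[291,160]]))
a=C["top"]["color"][190:320,90:215,::-1];b=C["scene"]["color"][250:400,370:510,::-1]
f=lambda i:cv2.resize(i,(400,400),interpolation=cv2.INTER_CUBIC)
cv2.imwrite("pics/crop1.png",np.hstack([f(a),f(b)]))
E
```

```text
top ((141.06968688964844, 305.7336120605469), (60.74947738647461, 7.786073207855225), 5.194429397583008) 472 ends [array([110.819695, 302.9836  ], dtype=float32), array([171.31969, 308.4836 ], dtype=float32)] [[0.4297 0.2795 0.041 ]
 [0.4234 0.1823 0.041 ]] len 0.09737115993175723 mid [0.4265 0.2309 0.041 ] ctr [[0.4266 0.2302 0.041 ]] depth [[0.4266 0.2297 0.0426]] medz 0.0424117040887237
scene ((463.441162109375, 282.26470947265625), (64.14047241210938, 8.574928283691406), 30.963756561279297) 514 ends [array([435.94116, 265.7647 ], dtype=float32), array([490.94116, 298.7647 ], dtype=float32)] [[0.427  0.1773 0.041 ]
 [0.4341 0.2837 0.041 ]] len 0.1066355847196293 mid [0.4306 0.2305 0.041 ] ctr [[0.4305 0.2326 0.041 ]] depth [[0.4308 0.2326 0.0415]] medz 0.04090008056227025
bottle cork [[ 0.68575417 -0.00231592  0.14450805]] bottle body [[ 0.65992974 -0.00167861  0.07915606]]
```

View pics/crop1.png

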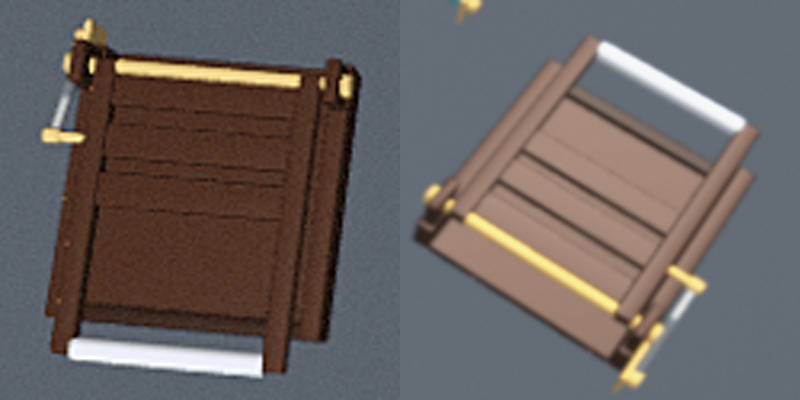

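The crop confirms the dark walnut back with its bar free, and the dark window shows behind the bar. The two views agree within 4 mm: bar at about (0.4285, 0.231) and 0.041–0.042 high. Next: check the hinge, plan the arc, and hover with a wrist look.

```bash
cat >> h.py <<'E'
from scipy.spatial.transform import Rotation as Ro
def quat(phi,s=1):
    x=np.array([0,0,-1.]);z=s*np.array([np.cos(phi),np.sin(phi),0]);y=np.cross(z,x)
    return Ro.from_matrix(np.c_[x,y,z]).as_quat()
E
python3 - <<'E'
from h import *
from workcell import bot
C={n:dict(np.load(f"{n}0.npz")) for n in("scene","top")}
for n,e in(("top",[[126.9,211.5],[183.8,216.6]]),("scene",[[370+70*.35,250+220*.375],[370+610*.35-140,250+305*.375]])):
    E=ray(C[n],e,.041); print(n,E.round(4),E.mean(0).round(4),np.linalg.norm(E[0]-E[1]))
bar=np.array([.4285,.231,.038]);phi=-.066;h=np.array([np.cos(phi),np.sin(phi),0]);hinge=bar+.15*h
print("hinge pred",hinge)
for s in(1,-1):
    q=quat(phi,s)
    for th in(0,.5,1,1.4,1.83):
        p=hinge-.15*np.cos(th)*h+[0,0,.15*np.sin(th)-.018]
        print(s,th,bot.inverse_kinematics(p,q))
    print(s,bot.inverse_kinematics(bar+[0,0,.13],q))
E
```

```text
top [[0.5791 0.2655 0.041 ]
 [0.5725 0.1713 0.041 ]] [0.5758 0.2184 0.041 ] 0.09445965780317916
scene [[0.578  0.1775 0.041 ]
 [0.5828 0.2662 0.041 ]] [0.5804 0.2218 0.041 ] 0.08889086403855387
hinge pred [0.57817342 0.22110719 0.038     ]
1 0 [ 0.34410906  0.40089423 -0.51485983  0.65504227  0.          1.98090539]
1 0.5 [ 0.32939719  0.33561241 -0.38476813  0.85041578  0.          1.96619352]
1 1 [ 0.293493    0.3639238  -0.1849624   1.02191013  0.          1.93028933]
1 1.4 [ 0.26051329  0.44198808 -0.00555643  1.12325183  0.          1.89730961]
1 1.83 [0.22901452 0.55789903 0.17796055 1.19085785 0.         1.86581084]
1 [ 0.34410906  0.23779932 -0.3034962   1.02950081  0.          1.98090539]
-1 0 [ 0.34410906  0.40089423 -0.51485983  0.65504227  0.         -1.16068727]
-1 0.5 [ 0.32939719  0.33561241 -0.38476813  0.85041578  0.         -1.17539913]
-1 1 [ 0.293493    0.3639238  -0.1849624   1.02191013  0.         -1.21130333]
-1 1.4 [ 0.26051329  0.44198808 -0.00555643  1.12325183  0.         -1.24428304]
-1 1.83 [ 0.22901452  0.55789903  0.17796055  1.19085785  0.         -1.27578181]
-1 [ 0.34410906  0.23779932 -0.3034962   1.02950081  0.         -1.16068727]
```

The predicted hinge (0.578, 0.221) matches both views within 3 mm, and the whole arc is reachable. Going to hover.

Run:
```python
from h import *
from workcell import bot
bar=np.array([.4285,.231,.038]);q=quat(-.066)
bot.reach(bar+[0,0,.13],q)
p=np.array(bot.current_tcp_pos());r=Ro.from_quat(bot.current_tool_rot()).as_matrix()
c=bot.capture("wrist");cv2.imwrite("pics/w1.png",c["color"][:,:,::-1])
np.savez("w1.npz",p=p,r=r,**c);print(bot.current_t(),p,bot.current_force(),c["hand_eye"])
```

```text
1.6167 [0.42817203 0.23171989 0.16808503] [-0.64405059  0.08913318  0.1311907 ] [[-4.33926129e-04 -2.68474147e-01  9.63286792e-01 -1.78607111e-01]
 [ 7.87962469e-04 -9.63286676e-01 -2.68473759e-01  6.83503518e-02]
 [ 9.99999595e-01  6.42536060e-04  6.29542810e-04 -1.09210873e-04]
 [ 0.00000000e+00  0.00000000e+00  0.00000000e+00  1.00000000e+00]]
```

View pics/w1.png

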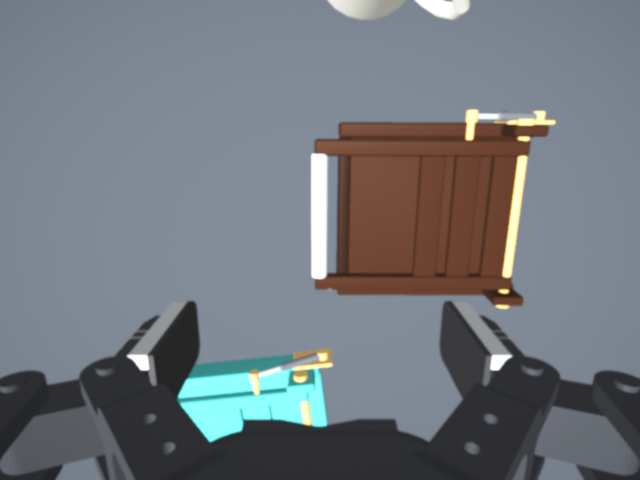

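The wrist view shows the walnut bar from (319,155) to (319,278), midway between the jaws in u. I cast it to a point and check the y.

Run:
```python
from h import *
c=dict(np.load("w1.npz"))
T=np.eye(4);T[:3,:3]=c["r"];T[:3,3]=c["p"];T=T@c["hand_eye"]
c["R"]=T[:3,:3].T;c["t"]=-c["R"]@T[:3,3]
m,ce=barmask(c,(305,145,335,290));v,u=np.nonzero(m)
print(m.sum(),u.min(),u.max(),v.min(),v.max(),ce)
k=lambda a:u[v==a].mean()
E=ray(c,[[k(v.min()+3),v.min()],[k(v.max()-3),v.max()]],.041);print(E,E.mean(0),np.linalg.norm(E[0]-E[1]),ray(c,[ce],.041),zpt(c,[ce]))
d=E[0]-E[1];print("phi",np.arctan2(-d[0],d[1]))
E=ray(c,[[521,156],[507,277]],.041);print("hinge",E,E.mean(0))
```

```text
3872 305 334 145 289 [318.77840909 215.77117769]
[[0.42413091 0.28567896 0.041     ]
 [0.41614962 0.17205568 0.041     ]] [0.42014027 0.22886732 0.041     ] 0.11390325061203363 [[0.42791708 0.23211205 0.041     ]] [[0.42797668 0.23300266 0.04501767]]
phi -0.07012829915935602
hinge [[0.58044671 0.26787558 0.041     ]
 [0.57582773 0.17224642 0.041     ]] [0.57813722 0.220061   0.041     ]
```

The mask leaked onto the table, so its end points and length (0.114) are void. The manually read pixels give a bar centre of (0.428, 0.232) and a hinge of (0.578, 0.220), matching the earlier views. Descend and grip.

Run:
```python
from h import *
from workcell import bot
bar=np.array([.428,.2315,.038])
bot.line_to(bar+[0,0,.03]);print(bot.current_force())
bot.line_to(bar+[0,0,-.018],velocity=.1);print(bot.current_tcp_pos(),bot.current_force())
bot.clamp();print(bot.current_gripper_width(),bot.current_tcp_pos(),bot.current_force(),bot.current_torque(),bot.current_t())
c=bot.capture("scene");cv2.imwrite("pics/s2.png",c["color"][:,:,::-1])
```

```text
[ 0.59625919 -0.34717175  0.30070179]
[0.42840354 0.2316585  0.02051411] [-0.28375628  0.08938913 -0.21855269]
-0.0002749100322472875 [0.42798376 0.23149122 0.01997332] [ 0.86689299  0.76201934 -0.64549731] [ 0.02336841 -0.04628374  0.03249444] 3.8333
```

View pics/s2.png

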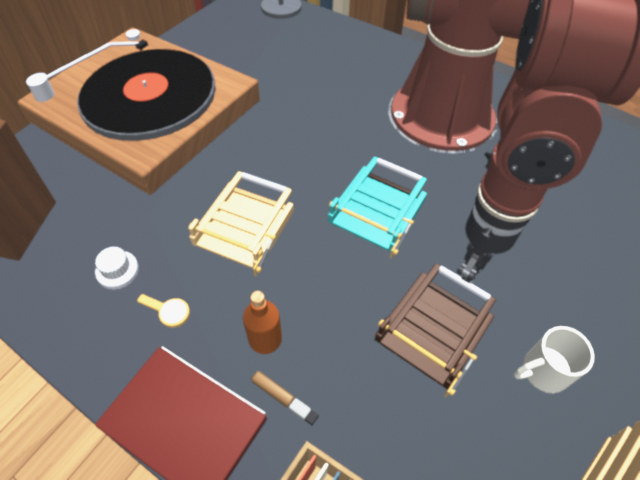

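The width reads 0, so the grip is suspect: the fingers seem to end near (466,270), behind the bar as the camera sees it. Looking closer.

Run:
```python
from h import *
from workcell import bot
print(bot.current_t(),bot.current_gripper_width())
c=bot.capture("scene");P=lambda X:cv2.projectPoints(np.array(X,float),cv2.Rodrigues(c["R"])[0],c["t"],c["K"],c["dist_coeffs"])[0].reshape(-1,2)
p=np.array(bot.current_tcp_pos());print(P([p,p+[0,0,.019],p+[0,0,.07]]))
a=c["color"][180:330,400:520,::-1];d=bot.capture("top")
b=d["color"][230:350,80:230,::-1]
f=lambda i:cv2.resize(i,(400,500),interpolation=cv2.INTER_CUBIC)
cv2.imwrite("pics/crop2.png",np.hstack([f(a),f(b)]))
w=bot.capture("wrist");cv2.imwrite("pics/w2.png",w["color"][:,:,::-1])
```

```text
3.8833 0.00013842940128395436
[[460.99140851 287.33147696]
 [463.82116938 281.78659628]
 [471.94084093 265.81670485]]
```

View pics/crop2.png

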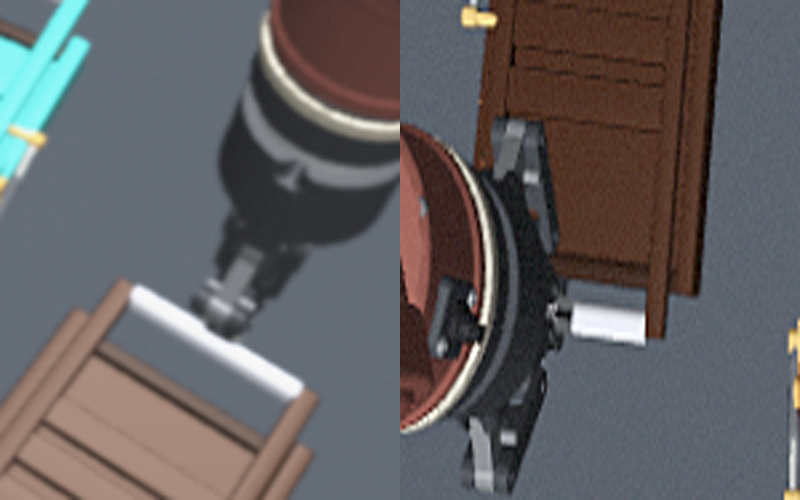

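View pics/w2.png

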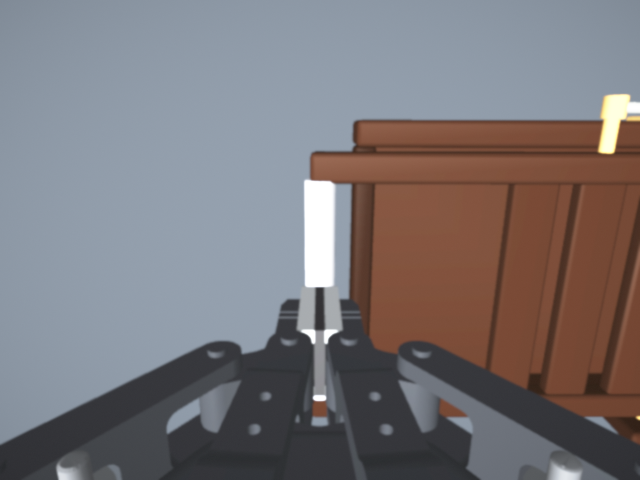

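Run:
```python
from h import *
from workcell import bot
p=np.array(bot.current_tcp_pos());r=Ro.from_quat(bot.current_tool_rot()).as_matrix();print(p,bot.current_t())
c=bot.capture("wrist")
T=np.eye(4);T[:3,:3]=r;T[:3,3]=p;T=T@c["hand_eye"]
c["R"]=T[:3,:3].T;c["t"]=-c["R"]@T[:3,3]
print("bar",zpt(c,[[320,190],[320,230],[320,280]]).round(4))
print("table",zpt(c,[[150,150],[200,60]]).round(4),"slat",zpt(c,[[430,240]]),"arm",zpt(c,[[430,167]]))
print("finger px",zpt(c,[[312,292],[330,292],[312,310],[330,310],[285,310],[350,310],[320,330],[320,400]]).round(4))
s=bot.capture("scene");print("scene fingers",zpt(s,[[469,278],[469,274],[466,271],[472,268],[470,262]]).round(4))
P=lambda c,X:cv2.projectPoints(np.array(X,float),cv2.Rodrigues(c["R"])[0],c["t"],c["K"],c["dist_coeffs"])[0].reshape(-1,2).round(1)
print(P(c,[p,p+[0,0,.019],[.428,.2315,.044],[.431,.2785,.044]]))
```

```text
[0.427984   0.23150204 0.01999038] 4.0333
bar [[0.4312 0.2757 0.0454]
 [0.4302 0.26   0.0452]
 [0.4288 0.2392 0.0453]]
table [[0.3511 0.2931 0.0009]
 [0.3808 0.331  0.0017]] slat [[0.48234021 0.24241542 0.01007293]] arm [[0.47311302 0.28145056 0.04406612]]
finger px [[0.4262 0.2431 0.0662]
 [0.4325 0.2422 0.0649]
 [0.4264 0.2427 0.0797]
 [0.4321 0.2421 0.0793]
 [0.4167 0.2392 0.0712]
 [0.4389 0.2381 0.0719]
 [0.4289 0.2428 0.0933]
 [0.4251 0.1821 0.0447]]
scene fingers [[0.4913 0.2377 0.145 ]
 [0.4856 0.2349 0.146 ]
 [0.4851 0.2292 0.1484]
 [0.4681 0.2343 0.1388]
 [0.4736 0.2281 0.1571]]
[[319.2 275.4]
 [319.2 291.5]
 [319.2 296.4]
 [319.1 182. ]]
```

Run:
```python
from h import *
from workcell import bot
c=bot.capture("wrist");T=c["hand_eye"]
c["R"]=T[:3,:3].T;c["t"]=-c["R"]@T[:3,3]
np.savez("w3.npz",**c)
for u in(308,312,320,330,335): print(u,[(v,zpt(c,[[u,v]])[0].round(3).tolist()) for v in (270,284,288,292,300,320,340)])
d=dict(np.load("w1.npz"));d["R"]=c["R"];d["t"]=c["t"]
print("open",zpt(d,[[185,308],[190,330],[150,345],[170,330],[455,308],[490,345]]).round(3))
z=c["z_map"][150:450,200:440];cv2.imwrite("pics/d3.png",np.hstack([cv2.resize(c["color"][150:450,220:420,::-1],(400,600)),cv2.cvtColor(cv2.resize(np.clip((z[:,20:220]-.08)*2000,0,255).astype(np.uint8),(400,600)),cv2.COLOR_GRAY2BGR)]))
```

```text
308 [(270, [-0.024, 0.011, -0.005]), (284, [-0.024, 0.005, -0.005]), (288, [-0.042, 0.011, -0.004]), (292, [-0.045, 0.011, -0.004]), (300, [-0.053, 0.011, -0.004]), (320, [-0.067, 0.011, -0.003]), (340, [-0.081, 0.012, -0.003])]
312 [(270, [-0.024, 0.012, -0.003]), (284, [-0.024, 0.006, -0.003]), (288, [-0.042, 0.011, -0.003]), (292, [-0.046, 0.011, -0.003]), (300, [-0.052, 0.011, -0.002]), (320, [-0.067, 0.011, -0.002]), (340, [-0.081, 0.012, -0.002])]
320 [(270, [-0.025, 0.012, 0.0]), (284, [-0.024, 0.006, 0.0]), (288, [-0.041, 0.011, 0.0]), (292, [-0.046, 0.012, 0.0]), (300, [-0.052, 0.011, 0.0]), (320, [-0.066, 0.011, 0.0]), (340, [-0.073, 0.008, 0.0])]
330 [(270, [-0.023, 0.011, 0.004]), (284, [-0.024, 0.005, 0.004]), (288, [-0.042, 0.011, 0.004]), (292, [-0.046, 0.011, 0.004]), (300, [-0.053, 0.011, 0.004]), (320, [-0.067, 0.011, 0.003]), (340, [-0.08, 0.012, 0.003])]
335 [(270, [0.019, -0.004, 0.008]), (284, [0.019, -0.012, 0.008]), (288, [-0.042, 0.011, 0.006]), (292, [-0.046, 0.012, 0.006]), (300, [-0.053, 0.011, 0.005]), (320, [-0.066, 0.011, 0.005]), (340, [-0.08, 0.012, 0.004])]
open [[-0.06   0.012 -0.043]
 [-0.058  0.003 -0.043]
 [-0.082  0.011 -0.045]
 [-0.074  0.011 -0.043]
 [-0.059  0.011  0.044]
 [-0.082  0.012  0.045]]
```

View pics/d3.png

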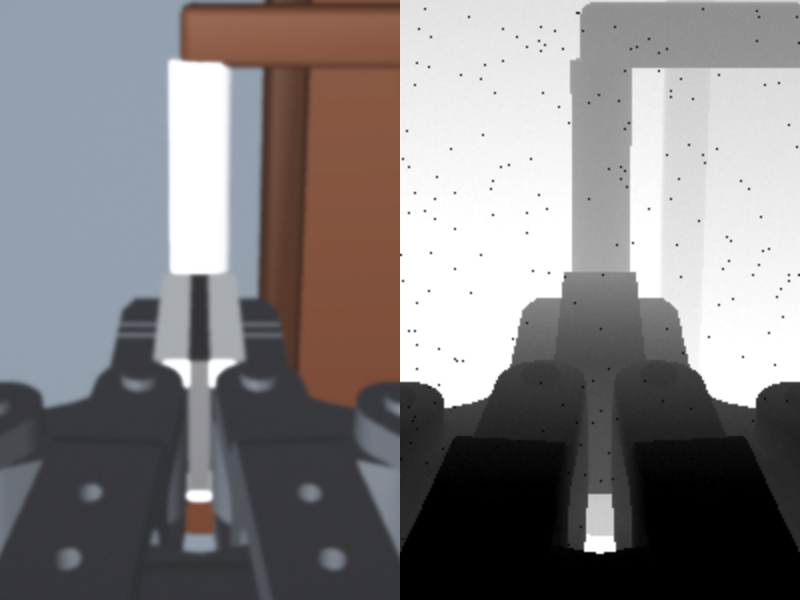

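The depth data are clear. In the reported tool frame the shut tips sit at x ≈ −0.041, so the real tips are about 41 mm short of the reported TCP. The fingers closed just above the bar and touched nothing. I check `pinch_z`, then cross-check the tip height in another view.

Run:
```python
from h import *
from workcell import bot
print(bot.pinch_z, bot.current_t(),[a for a in dir(bot) if a[0]!='_'])
bot.open()
bar=np.array([.428,.2315,.038])
bot.line_to(bar+[0,0,.06],velocity=.2)
bot.clamp()
p=np.array(bot.current_tcp_pos());print(p,bot.current_gripper_width())
w=bot.capture("wrist");T=w["hand_eye"];w["R"]=T[:3,:3].T;w["t"]=-w["R"]@T[:3,3]
print([(v,zpt(w,[[312,v]])[0].round(3).tolist()) for v in (276,280,284,286,288,290,294)])
for n in("scene","top"):
    c=bot.capture(n);np.savez(n+"4.npz",**c)
    P=cv2.projectPoints(np.array([p,p+[0,0,.041]]),cv2.Rodrigues(c["R"])[0],c["t"],c["K"],c["dist_coeffs"])[0].reshape(-1,2);print(n,P)
    if n=="scene":
        im=c["color"][:,:,::-1].copy();
        for q,k in zip(P,((0,0,255),(0,255,0))): cv2.circle(im,tuple(int(round(t)) for t in q),1,k,-1)
        cv2.imwrite("pics/s4.png",cv2.resize(im[180:330,400:550],(600,600),interpolation=cv2.INTER_CUBIC))
```

```text
0.0187 4.1833 ['Unreachable', 'capture', 'clamp', 'current_force', 'current_gripper_width', 'current_joint_velocities', 'current_qpos', 'current_t', 'current_tau', 'current_tcp_pos', 'current_tool_rot', 'current_torque', 'inverse_kinematics', 'line_to', 'move_joints', 'open', 'pinch_z', 'reach', 'sign_off', 'wait']
[0.42799359 0.23150163 0.09799546] 9.633581619260062e-06
[(276, [0.055, -0.021, -0.004]), (280, [0.055, -0.024, -0.004]), (284, [0.055, -0.027, -0.004]), (286, [-0.04, 0.011, -0.003]), (288, [-0.041, 0.011, -0.003]), (290, [-0.045, 0.012, -0.003]), (294, [-0.047, 0.011, -0.003])]
scene [[473.29713156 263.1467544 ]
 [480.55243653 248.7878519 ]]
top [[128.67414493 303.101587  ]
 [118.81678378 301.68092605]]
```

View pics/s4.png

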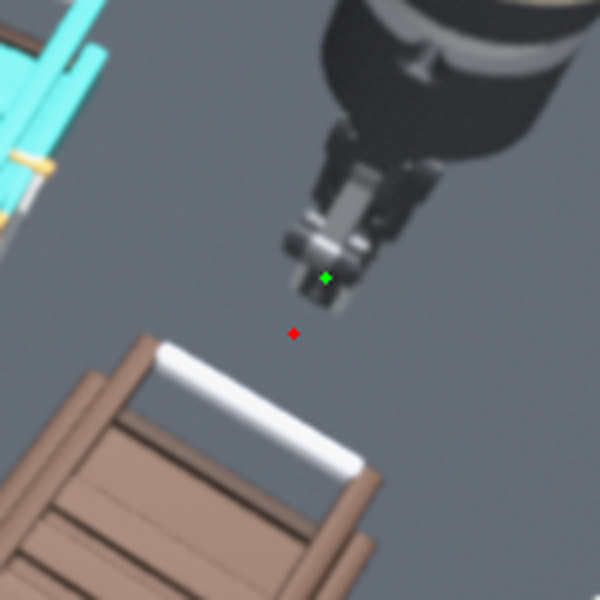

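Run:
```python
from h import *
c=dict(np.load("scene4.npz"))
for y in range(270,320,6):
    print(y,[zpt(c,[[400+x/4,180+y/4]])[0].round(3).tolist() for x in (300,312,320,332,340)])
t=dict(np.load("top4.npz"))
cv2.imwrite("pics/t4.png",cv2.resize(t["color"][230:350,60:210,::-1],(750,600),interpolation=cv2.INTER_CUBIC))
```

```text
270 [[0.434, 0.223, 0.144], [0.442, 0.228, 0.156], [0.489, 0.232, 0.216], [0.49, 0.236, 0.221], [0.49, 0.238, 0.223]]
276 [[0.436, 0.225, 0.143], [0.442, 0.229, 0.154], [0.443, 0.231, 0.156], [0.488, 0.236, 0.215], [0.491, 0.239, 0.22]]
282 [[0.443, 0.226, 0.148], [0.443, 0.23, 0.151], [0.443, 0.232, 0.154], [0.919, 0.248, 0.747], [0.49, 0.24, 0.217]]
288 [[0.442, 0.227, 0.143], [0.439, 0.231, 0.143], [0.439, 0.233, 0.145], [0.443, 0.237, 0.153], [0.436, 0.24, 0.147]]
294 [[0.332, 0.223, 0.0], [0.44, 0.232, 0.141], [0.441, 0.234, 0.145], [0.441, 0.238, 0.148], [0.436, 0.241, 0.143]]
300 [[0.336, 0.225, 0.002], [0.333, 0.229, 0.001], [0.442, 0.235, 0.142], [0.436, 0.239, 0.139], [0.435, 0.242, 0.139]]
306 [[0.337, 0.226, -0.002], [0.334, 0.231, -0.001], [0.333, 0.234, -0.0], [0.437, 0.24, 0.136], [0.436, 0.243, 0.137]]
312 [[0.341, 0.227, -0.001], [0.337, 0.232, -0.001], [0.335, 0.235, -0.001], [0.332, 0.24, -0.0], [0.919, 0.248, 0.747]]
318 [[0.343, 0.228, -0.002], [0.34, 0.233, -0.001], [0.34, 0.236, 0.001], [0.335, 0.241, -0.001], [0.333, 0.244, -0.0]]
```

Scene depth puts the lowest fingertip at z ≈ 0.137–0.141 with the TCP reported at 0.098, so the wrist camera and scene camera agree on a tool-length error of 40 mm. I carry it as an offset and grip lower.

Run:
```python
from h import *
from workcell import bot
bar=np.array([.428,.2315,.038])
bot.open()
bot.line_to(bar+[0,0,-.035],velocity=.15);f=bot.current_force();print(f)
if np.linalg.norm(f)<5:
    bot.line_to(bar+[0,0,-.058],velocity=.1);print(bot.current_tcp_pos(),bot.current_force())
    bot.clamp()
print(bot.current_gripper_width(),bot.current_tcp_pos(),bot.current_force(),bot.current_torque(),bot.current_t())
w=bot.capture("wrist");cv2.imwrite("pics/w5.png",w["color"][:,:,::-1])
```

```text
[ 0.26711408 -0.45005128 -0.44399063]
[ 0.4280524   0.23152087 -0.01963912] [ 0.4059724   0.50734866 -0.5818298 ]
0.010443282230215942 [ 0.42836765  0.23148631 -0.01980504] [ 1.01330599 -0.37510938  3.5361577 ] [-0.10766569 -0.07497229 -0.03189949] 9.0583
```

View pics/w5.png

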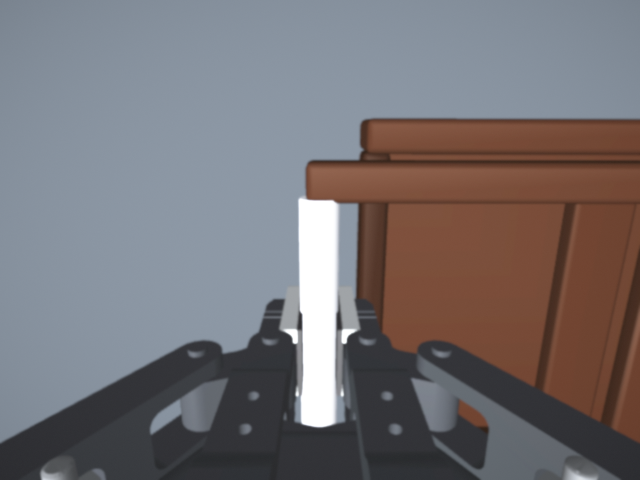

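The bar lies between the pads, spanning (319,200) to (319,420), at a width of 10 mm and with small forces. Lift along the arc with force checks.

Run:
```python
from h import *
from workcell import bot
bar=np.array([.428,.2315,.038]);phi=-.066;h=np.array([np.cos(phi),np.sin(phi),0]);hinge=bar+.15*h
for th in (.15,.35,.6,.85,1.1,1.35,1.6,1.8):
    p=hinge-.15*np.cos(th)*h+[0,0,.15*np.sin(th)-.058]
    bot.line_to(p,velocity=.12)
    f=np.array(bot.current_force())
    print(th,f.round(1),round(bot.current_gripper_width(),4),round(bot.current_t(),2))
    if np.linalg.norm(f)>35 or bot.current_gripper_width()<.006: print("stop");break
c=bot.capture("scene");cv2.imwrite("pics/s6.png",c["color"][:,:,::-1])
```

```text
0.15 [ 3.3  0.  -3.6] 0.0101 9.44
0.35 [-1.4  0.7 -2.7] 0.0099 9.84
0.6 [-7.9  2.9  0.3] 0.0098 10.3
0.85 [-20.    3.6  17.6] 0.0103 10.76
1.1 [-14.5  -2.6  30.3] 0.0098 11.22
1.35 [-1.7 -2.1 17. ] 0.01 11.68
1.6 [ 1.6 -2.3 12.3] 0.0099 12.13
1.8 [ 4.5 -1.8  7.9] 0.0097 12.53
```

View pics/s6.png

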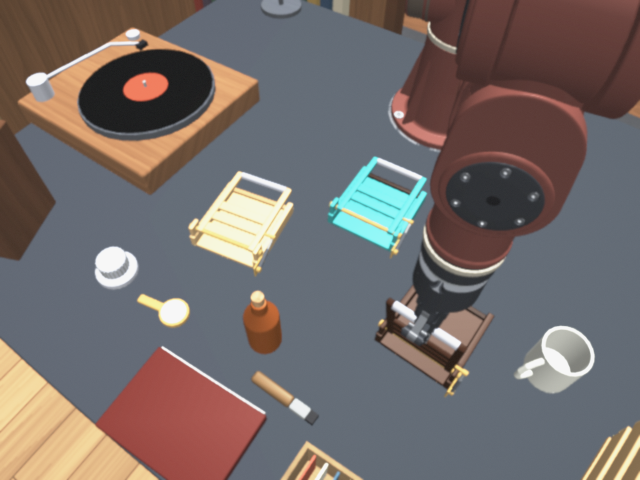

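The back stands up in the hand, with its bar running from (400,310) to (455,345) in the scene view, and the bottle and pine stand are untouched. Go on to the stop, release, lift straight up, retreat and look.

Run:
```python
from h import *
from workcell import bot
bar=np.array([.428,.2315,.038]);phi=-.066;h=np.array([np.cos(phi),np.sin(phi),0]);hinge=bar+.15*h
th=1.83
bot.line_to(hinge-.15*np.cos(th)*h+[0,0,.15*np.sin(th)-.058],velocity=.05)
print(bot.current_force(),bot.current_t())
bot.open();bot.wait(.3);print(bot.current_force(),bot.current_gripper_width())
p=np.array(bot.current_tcp_pos());bot.line_to(p+[0,0,.10],velocity=.12);print(bot.current_force())
p=np.array(bot.current_tcp_pos())
try: bot.line_to([.40,.30,p[2]+.02],velocity=.25)
except bot.Unreachable as e: print(e)
bot.reach([.15,.48,.25],quat(-.066+.8))
print(bot.current_tcp_pos(),bot.current_force(),bot.current_t())
for n in("scene","top"):
    c=bot.capture(n);cv2.imwrite(f"pics/{n}7.png",c["color"][:,:,::-1]);np.savez(n+"7.npz",**c)
```

```text
[-4.62290082 -2.01144798 15.64711377] 12.8333
[-0.51532934  0.22514296  0.48623972] 0.08531816040265895
[-0.56994899  0.25941644 -0.24447927]
[0.15112956 0.47979697 0.24984448] [ 0.32999691 -0.48007386  0.37824556] 17.0833
```

View pics/scene7.png

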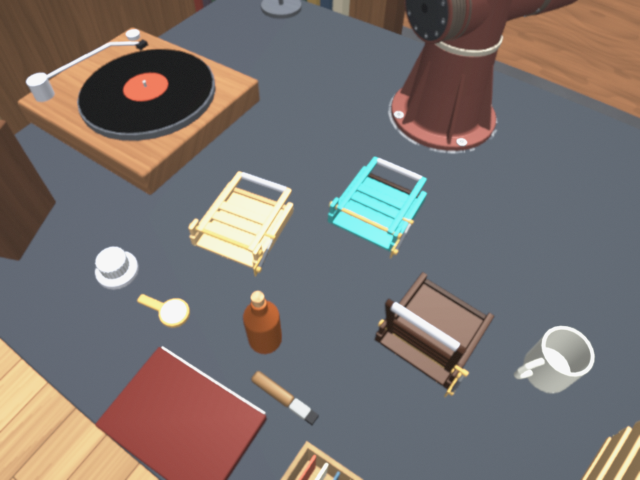

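View pics/top7.png

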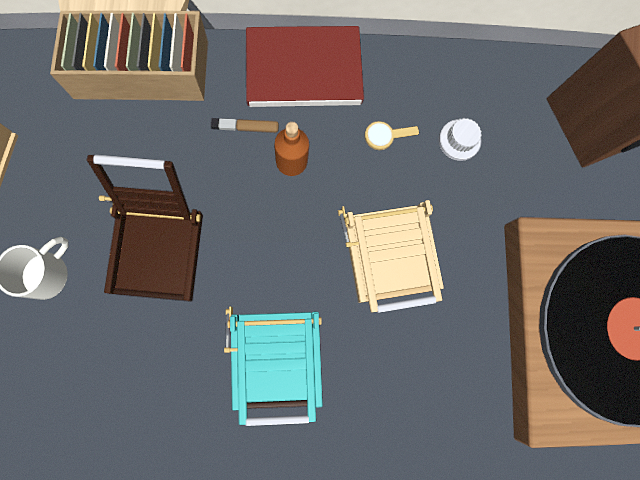

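The walnut back stands open without the hand (bar at (130,161) in top, (425,330) in scene). The pine stand and bottle are where they were. I compute the angle from the bar, then hand in.

Run:
```python
from h import *
from workcell import bot
c=dict(np.load("top7.npz"));m,ce=barmask(c,(85,150,175,172))
a=zpt(c,[ce])[0];d=dict(np.load("scene7.npz"));m2,ce2=barmask(d,(385,300,465,360));b=zpt(d,[ce2])[0]
print(ce,a,ce2,b)
h=np.array([.578,.2215]);
for p in(a,b): print("theta",np.pi-np.arctan2(p[2]-.005-.038,(p[:2]-h)@[.998,-.066]))
# crossing rays at z=.186
print(ray(c,[ce],.187),ray(d,[ce2],.187))
o=dict(np.load("top0.npz"));diff=np.abs(c["color"].astype(int)-o["color"]).max(2)
print("changed px pine",(diff[195:320,335:450]>40).sum(),"bottle",(diff[115:180,265:315]>40).sum())
e=bot.capture("top");print("still",(np.abs(e["color"].astype(int)-c["color"]).max(2)[140:310,80:210]>40).sum(),bot.current_t(),np.abs(bot.current_joint_velocities()).max())
```

```text
[127.9390625 161.5078125] [0.61357004 0.21764574 0.18775715] [425.54723127 326.45494028] [0.6187215  0.22095586 0.18624911]
theta 1.8129381886085294
theta 1.8474665583992689
[[0.61383547 0.21792313 0.187     ]] [[0.61912351 0.22099161 0.187     ]]
changed px pine 0 bottle 0
still 0 17.2333 0.001945095492859168
```

The mean angle is 1.83, the bar axis is 183 mm high, and nothing has moved in the pine or bottle areas. Handing in.

Run:
```python
from workcell import bot
bot.sign_off();print(bot.current_t())
```

```text
the job is handed in; nothing more can be done
the job is handed in; nothing more can be done
```

I lifted the dark walnut stand by its bar along the hinge arc to its stop, let go and backed the arm well away, then handed the job in at about 17 s.

**Last checks:**
- **Stand:** the back stays up by itself, with the bar's axis about 183 mm high. The two cameras gave hinge angles of 1.81 and 1.85 rad against 1.83 expected, within the calibration error.
- **Pine stand and bottle:** no pixels changed in either area between the first and last top pictures.
- **Forces:** the highest wrist force I read was about 34 N, but I sampled it only between moves.

**What disagreed:**
- **First grip missed:** the fingers shut above the bar, touching nothing, with a width of 0. Depth from the wrist and scene cameras showed the real fingertips about 40 mm short of the reported TCP, so I took the second grip 40 mm lower and it held.
- **Gripper width:** it read about 10 mm on the 12 mm bar.
- **Wrist bar mask:** one mask leaked onto the table and I discarded its result.

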